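Sort capped sample vials into the colour-coded cups

TASK

Sort the two colour-coded sample vials into the round carrier: stand the blue-capped vial upright in the blue cup and the orange-capped vial upright in the orange cup. Leave the white-capped vial standing where it is.

Things in the scene. Friction and masses are not known exactly. Their poses are not given: they have to be found in the camera images.
- vial_blue: Sample vial with a BLUE cap: 26 mm clear body, blue screw cap 28 mm wide and 22 mm tall on top; 75 mm tall overall, about 40 g, loose, upright on the bench. Origin: centre of the underside; z up its axis. Grip the cap across its diameter from above, in any finger direction. Vials stand at least 90 mm apart, axis to axis, clear of the carrier.
- vial_orange: Sample vial with an ORANGE cap: 26 mm clear body, orange screw cap 28 mm wide and 22 mm tall on top; 75 mm tall overall, about 40 g, loose, upright on the bench. Origin: centre of the underside; z up its axis. Grip the cap across its diameter from above, in any finger direction. Vials stand at least 90 mm apart, axis to axis, clear of the carrier.
- vial_white: Bystander, a blank sample vial with a WHITE cap: 26 mm clear body, white screw cap 28 mm wide and 22 mm tall on top; 75 mm tall overall, about 40 g, loose, upright on the bench. Origin: centre of the underside; z up its axis. It stays where it is. Vials stand at least 90 mm apart, axis to axis, clear of the carrier.
- carrier: Fixed round steel plate, 250 mm wide, at any yaw, with two round open cups, 92 mm wide inside, walls 4 mm. Origin: centre of underside, on the bench; z up. BLUE cup centre at y = +58 mm, ORANGE at y = -58 mm, x = 0, in its frame. Cup floors 8 mm, rims 38 mm above the bench; two 18 mm posts at x = +-95 mm. Things not listed stand outside the work space and under 90 mm tall.
Mind the look-alikes: they are no part of the job. What is shaped like the vial_blue but pink is not meant.

How it is judged:
By the outcome, as a careful person would: the job done as asked, in the order asked, and still so for the second after the job is handed in, with the robot touching nothing.
It also fails if it takes over 58 s, if anything falls off the work surface, if the arm or the gripper's body presses on something with over 40 N, if the wrist force passes 120 N, or if a joint passes its speed limit or range.

ROBOT

A 6-joint arm with a two-finger parallel gripper is mounted at the origin on the work surface. World frame = base frame: x ahead of the robot, y to its left, z up, the work surface at z = 0. Lengths are in mm, angles in rad, forces in N, time in s.
With the tool pointing down it reaches from about 325 to 925 mm from the base axis. Payload 3.1 kg.
Tool frame: the origin (TCP) lies on the centre line of the jaws, within the pads' length; the fingertips stand 25 mm ahead of it and the grasp point (between the pads) lies 6 mm ahead of it (r.nose_length is the z of the fingertips in the tool frame, in mm); z points along the fingers, x is the direction in which the jaws open and shut, and the axes are right-handed (so a half turn about z gives the same grasp; the last joint's range is limited). The gripper opens to 85 mm and grips with 20 to 120 N. Pads are 22 mm wide; open, the fingers measure 114 mm over their backs; the gripper's body (76 mm by 85 mm) begins 54 mm behind the grasp point. The pads swing forward as they close: fully open they stand 13 mm farther back than shut.
Start: joints at [1.124, 0.217, 1.613, -0, 1.311, -0.112], TCP at [205.345, 590.316, 256.3] pointing down, gripper open.
Joint ranges: [-2.75, 2.75], [-0.78, 2.1], [0.31, 2.55], [-1.13, 4.27], [0.13, 2.63], [-2.58, 2.58]. Speed limits (rad/s): [2.79, 2.79, 3.14, 3.14, 3.14, 3.14].

INTERFACE

Orientations are given as a unit quaternion [w, x, y, z].
In Python, from plant import r gives the robot as it stands.
- The arm moves only by the tool drive_tool, never from a script. Its argument "steps" is a list that holds one entry, the list of rows, each a list of 7 numbers: the finger opening in mm, from 0 to 85.4, then the shift along the world's x, y, z in units of 25 mm (1.0 is 25 mm), then the turn, a rotation vector about the world's x, y, z in units of 5 degrees (1.0 is 5 degrees). A call has 1 to 20 rows; each row shifts and turns the commanded pose from where the row before left it; what a row does not reach is not made up. A row lasts 1/12 s, in which the tool goes at most 41.7 mm and 7.16 degrees, less where a joint would pass 70% of its speed; a pose out of reach is approached as far as the arm can. A call is refused whole if a number of a shift passes 1 or a number of a turn 1, either way. A call with a gripper value outside its range is refused whole. The fingers move at their own pace and stop on an object; the grip force is fixed at half the most. Time passes only in rows, so rows that do not move let the fingers close. It gives the time, the measured TCP pose, the force and the opening at its end, in the units of the state.
- r.get_state(): the state, without advancing time (a new reading comes with each control period).
- r.camera(name): name is "scene" or "side" or "wrist"; returns (picture, depth): 400x640x3 uint8, red, green, blue; 400x640 float32, mm along the optical axis (not along the pixel's ray), 0 where there is no reading.
- r.camera_params(name): a dict with "fx", "fy", "cx", "cy" (pixels), "camera_from_world" (4x4, takes a point from world to camera coordinates); the wrist camera has in their place "tool_from_camera" (4x4, takes a point from camera to tool coordinates, whose origin is the TCP and whose axes are the tool frame's). Camera axes: x right, y up, looking along -z (the intrinsics and any distortion apply to the point x, -y, -z); pixel columns grow to the right and rows downward; lengths in mm; the calibration is good to about 2 mm. A picture is of the moment at which its call begins: read the wrist's pose just before it. camera_params takes no time and is no camera call.
- r.sign_off(): hands the job in, once; it reports no verdict.
The state is a dict: "t": time; "joints": joint angles; "qvel": joint speeds; "joint_torque": joint torques, N m; "ee_pos": TCP position; "ee_rot": TCP orientation; "wrist_force": force on the tool from outside, world axes, zero at the start; "moment": the same for the moment, N m; "width": finger opening in mm.
Only numpy, scipy, OpenCV 4.12 (cv2) and the standard library are available. Lean on these libraries where they do the work, as an engineer would, in place of code of your own. Each camera call takes 0.05 s, during which the arm holds its last target. There are 200 camera calls.

## Working session

There is one attempt and no reset: what is moved stays moved. The work goes in short steps, Python scripts to look and compute and a tool call to move; the robot and the scene stay as the last step left them, time stands still between calls to the robot, and variables do not carry over. Pictures are saved under pics/ and viewed, on a budget of 10 in all, crops included, one or two more only if the job needs it, and the job is handed in when it is done.

Besides the shell and the picture viewer there is one more tool, called in YAML: its name, and indented under it one key for each argument. drive_tool: Moves the arm, as the interface text tells. Its arguments: {"type":"object","properties":{"steps":{"type":"array"}},"required":["steps"]}

```bash
mkdir -p pics; cat > h.py <<'E'
import numpy as np, cv2
from plant import r
def cam(n):
    s=r.get_state(); im,d=r.camera(n); return s,im,d
def save(n,im): cv2.imwrite('pics/'+n+'.png',im[:,:,::-1])
def world_pts(n,d,s=None):
    p=r.camera_params(n); h,w=d.shape
    u,v=np.meshgrid(np.arange(w),np.arange(h))
    P=np.stack([(u-p['cx'])/p['fx']*d,-(v-p['cy'])/p['fy']*d,-d,np.ones_like(d)],-1)
    if 'camera_from_world' in p: T=np.linalg.inv(np.array(p['camera_from_world']))
    else:
        from scipy.spatial.transform import Rotation as R
        w_,x,y,z=s['ee_rot']; W=np.eye(4); W[:3,:3]=R.from_quat([x,y,z,w_]).as_matrix(); W[:3,3]=s['ee_pos']
        T=W@np.array(p['tool_from_camera'])
    return (P@T.T)[...,:3]
E
python3 - <<'E'
from h import *
print(r.get_state())
for n in ['scene','side','wrist']:
    p=r.camera_params(n); print(n,{k:(np.round(v,3).tolist()) for k,v in p.items() if not isinstance(v,str)})
    s,im,d=cam(n); save(n+'0',im); np.savez('/tmp/'+n+'.npz',im=im,d=d)
a=[cv2.imread('pics/%s0.png'%n) for n in ('scene','side')]
E
```

```text
{'t': 0.0, 'joints': array([ 1.12380122e+00,  2.17711213e-01,  1.61493314e+00,  1.56045087e-05,
        1.31126573e+00, -1.12201086e-01]), 'qvel': array([-0.00020483, -0.00025307,  0.00063093,  0.00067027,  0.00069651,
        0.00106104]), 'joint_torque': array([-1.49128726e-03, -3.96851349e+01, -3.03852296e+01, -3.24699186e-04,
        9.67821950e-03,  2.96562199e-06]), 'ee_pos': array([205.01084785, 589.63134126, 254.99533925]), 'ee_rot': array([ 5.54811104e-04,  8.15038847e-01,  5.79405156e-01, -1.01728096e-03]), 'wrist_force': array([-0.74214316,  0.16085265, -0.32150163]), 'moment': array([-0.02742082,  0.01531982,  0.03591741]), 'width': 85.38991122350798}
scene {'fx': 387.276, 'fy': 387.276, 'cx': 325.559, 'cy': 195.118, 'camera_from_world': [[-0.584, 0.811, -0.008, 275.231], [-0.615, -0.436, 0.657, 361.329], [0.53, 0.389, 0.754, -1000.501], [0.0, 0.0, 0.0, 1.0]]}
side {'fx': 397.246, 'fy': 397.246, 'cx': 325.568, 'cy': 192.775, 'camera_from_world': [[0.862, -0.507, 0.016, -464.984], [0.287, 0.513, 0.809, -222.213], [-0.418, -0.692, 0.588, -372.677], [0.0, 0.0, 0.0, 1.0]]}
wrist {'fx': 339.276, 'fy': 339.276, 'cx': 317.316, 'cy': 200.301, 'tool_from_camera': [[1.0, 0.0, 0.0, 0.884], [0.0, -0.952, -0.307, -80.404], [0.0, 0.307, -0.952, -116.668], [0.0, 0.0, 0.0, 1.0]]}
```

View pics/scene0.png

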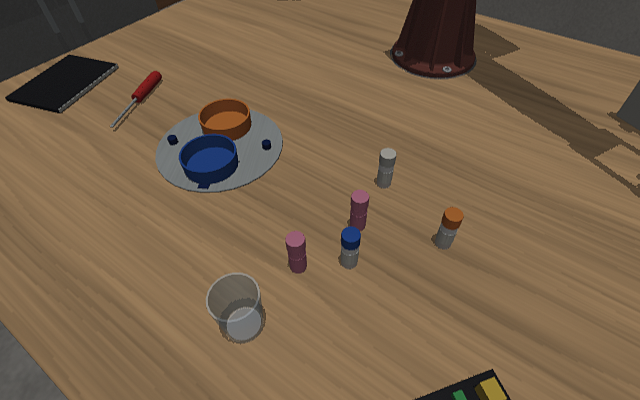

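View pics/side0.png

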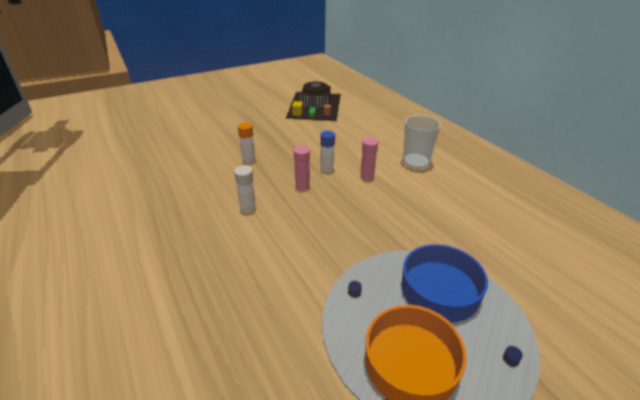

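Scene view: the blue cap is at (350,238), the orange cap at (453,218) and the white cap at (387,155). The look-alikes are all-pink vials at (359,205) and (296,245), with pink bodies and no blue cap. The cups are blue at (209,158) and orange at (225,118). The side view agrees: blue cap (327,140), orange cap (246,131).

```bash
cat >> h.py <<'E'
COL={'blue':((105,120,40),(125,255,255)),'orange':((5,150,90),(18,255,255))}
def blobs(im,c):
    m=cv2.inRange(cv2.cvtColor(im,cv2.COLOR_RGB2HSV),*COL[c])
    n,l,st,ce=cv2.connectedComponentsWithStats(m)
    return [(l==i,st[i],ce[i]) for i in range(1,n) if st[i,4]>60]
def fit(xy):
    A=np.c_[2*xy,np.ones(len(xy))]; q=np.linalg.lstsq(A,(xy**2).sum(1),rcond=None)[0]
    return q[:2],np.sqrt(q[2]+q[0]**2+q[1]**2)
E
python3 - <<'E'
from h import *
for n in ['scene','side']:
    f=np.load('/tmp/%s.npz'%n); im,d=f['im'],f['d']; W=world_pts(n,d)
    for c in COL:
        for m,st,ce in blobs(im,c):
            P=W[m&(d>0)]
            if len(P)<30: continue
            z=P[:,2]; zt=np.percentile(z,97); T=P[z>zt-4]; 
            rim=T[:,:2]; b=(rim.min(0)+rim.max(0))/2
            print(n,c,st[:5],'n',len(P),'med',np.median(P,0).round(),'ztop',zt.round(),'topmean',T.mean(0).round(),'bbox',b.round(),np.ptp(rim,axis=0).round())
    # white, pink by hsv
    h=cv2.cvtColor(im,cv2.COLOR_RGB2HSV)
    m=(W[...,2]>66)&(W[...,2]<85)&(d>0)&(W[...,0]>100)&(W[...,0]<950)&(abs(W[...,1])<900)
    k,l,st,ce=cv2.connectedComponentsWithStats(m.astype(np.uint8))
    for i in range(1,k):
        if st[i,4]>20: print(n,'tall',ce[i].round(),st[i,4],W[l==i].mean(0).round(),im[l==i].mean(0).round())
im=cv2.imread('pics/scene0.png')[130:290,250:490]; cv2.imwrite('pics/crop1.png',cv2.resize(im,None,fx=3,fy=3,interpolation=cv2.INTER_CUBIC))
E
```

```text
scene blue [ 179  134   58   55 2337] n 2324 med [ 614. -170.   17.] ztop 38.0 topmean [ 617. -161.   37.] bbox [ 615. -162.] [104. 104.]
scene blue [341 226  20  24 375] n 373 med [644. 168.  74.] ztop 76.0 topmean [640. 166.  75.] bbox [639. 165.] [27. 26.]
scene orange [198  99  52  31 729] n 725 med [ 506. -237.    9.] ztop 39.0 topmean [ 518. -220.   38.] bbox [ 516. -222.] [103. 105.]
scene orange [445 207  19  15 220] n 218 med [523. 268.  75.] ztop 76.0 topmean [523. 268.  75.] bbox [523. 267.] [26. 26.]
scene tall [387. 155.] 201 [468. 126.  74.] [121. 119. 113.]
scene tall [360. 198.] 256 [575. 139.  74.] [127.  79.  96.]
scene tall [453. 216.] 288 [526. 268.  74.] [127.  75.  36.]
scene tall [350. 236.] 315 [642. 166.  74.] [ 27.  52. 101.]
scene tall [295. 241.] 317 [693. 108.  74.] [130.  81.  98.]
scene tall [233. 298.] 957 [805. 100.  77.] [107. 103.  96.]
side blue [   96     0   229    82 14264] n 14198 med [ 932. 1998. -199.] ztop -22.0 topmean [ 589. 1998.  -12.] bbox [ 679. 1997.] [511.  37.]
side blue [322 132  12   9  80] n 79 med [635. 158.  75.] ztop 76.0 topm
[... 289 characters left out ...]
[ 612. -275.] [13. 12.]
side orange [237 122  16  16 222] n 219 med [519. 258.  71.] ztop 76.0 topmean [521. 264.  75.] bbox [522. 267.] [27. 28.]
side orange [ 366  305  100   95 7869] n 7852 med [ 521. -221.    9.] ztop 39.0 topmean [ 512. -229.   38.] bbox [ 515. -224.] [104. 102.]
side tall [ 9. 90.] 225 [146. 659.  75.] [25. 28. 27.]
side tall [422. 127.] 626 [803. 101.  76.] [135. 128. 113.]
side tall [245. 127.] 142 [521. 262.  73.] [171. 105.  25.]
side tall [327. 135.] 148 [636. 160.  73.] [ 69.  81. 128.]
side tall [370. 143.] 165 [687. 102.  73.] [171. 109. 119.]
side tall [301. 151.] 181 [570. 133.  73.] [171. 108. 120.]
side tall [243. 172.] 219 [463. 120.  73.] [165. 157. 143.]
```

View pics/crop1.png

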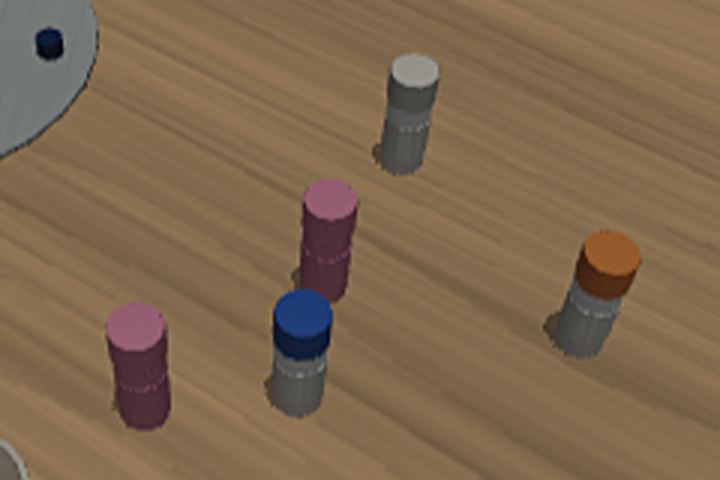

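The crop confirms it: the blue cap on a clear body (300,325) is vial_blue, and the orange cap on a clear body (608,265) is vial_orange. The two all-pink ones (330,240 and 138,365) are look-alikes to avoid. The two views agree to about 5 mm. The present jaw direction (71°) passes clear of both pink vials, so I'm moving above blue.

drive_tool:
  steps:
    - [[60,0.87,-0.85,-0.16,0,0,0],[60,0.87,-0.85,-0.16,0,0,0],[60,0.87,-0.85,-0.16,0,0,0],[60,0.87,-0.85,-0.16,0,0,0],[60,0.87,-0.85,-0.16,0,0,0],[60,0.87,-0.85,-0.16,0,0,0],[60,0.87,-0.85,-0.16,0,0,0],[60,0.87,-0.85,-0.16,0,0,0],[60,0.87,-0.85,-0.16,0,0,0],[60,0.87,-0.85,-0.16,0,0,0],[60,0.87,-0.85,-0.16,0,0,0],[60,0.87,-0.85,-0.16,0,0,0],[60,0.87,-0.85,-0.16,0,0,0],[60,0.87,-0.85,-0.16,0,0,0],[60,0.87,-0.85,-0.16,0,0,0],[60,0.87,-0.85,-0.16,0,0,0],[60,0.87,-0.85,-0.16,0,0,0],[60,0.87,-0.85,-0.16,0,0,0],[60,0.87,-0.85,-0.16,0,0,0],[60,0.87,-0.85,-0.16,0,0,0]]

```text
t: 1.82
ee_pos: [641.0, 164.1, 175.5]
ee_rot: [-0.0, 0.815, 0.579, -0.0]
wrist_force: [-1.0, -0.2, 0.5]
width: 59.9
```

drive_tool:
  steps:
    - [[60,0,0,0,0,0,0],[60,0,0,0,0,0,0]]

```text
t: 1.98
ee_pos: [640.8, 163.8, 175.3]
ee_rot: [-0.0, 0.816, 0.578, -0.001]
wrist_force: [-0.5, -0.2, 0.4]
width: 60.3
```

```bash
cat >> h.py <<'E'
def wrist(c,name,side=False):
    for n in ['wrist']+(['side'] if side else []):
        s,im,d=cam(n); save(name+n,im); W=world_pts(n,d,s)
        for m,st,ce in blobs(im,c):
            P=W[m&(d>0)]
            if len(P)<30: continue
            zt=np.percentile(P[:,2],95); T=P[P[:,2]>zt-4]
            print(n,c,st,'zt',zt.round(1),'mean',T.mean(0).round(1),'mid',((T.min(0)+T.max(0))/2).round(1),np.ptp(T,axis=0).round(),'off/25',((T.mean(0)-s['ee_pos'])/25).round(2))
    s=r.get_state(); print(s['t'],s['ee_pos'].round(1),s['ee_rot'].round(3),s['width'].round(1),s['wrist_force'].round(1))
E
python3 -c "
from h import *
wrist('blue','b1')"
```

```text
wrist blue [ 297  183   40   44 1380] zt 75.1 mean [636.  165.6  74. ] mid [636.4 165.2  73.6] [27. 27.  5.] off/25 [-0.19  0.07 -4.05]
wrist blue [   0  230   47   98 2690] zt 37.1 mean [ 635.6 -120.    36.2] mid [ 633.8 -127.3   36. ] [54. 35.  6.] off/25 [ -0.21 -11.35  -5.56]Traceback (most recent call last):
  File "<string>", line 3, in <module>
    wrist('blue','b1')
    ~~~~~^^^^^^^^^^^^^
  File "h.py", line 32, in wrist
    s=r.get_state(); print(s['t'],s['ee_pos'].round(1),s['ee_rot'].round(3),s['width'].round(1),s['wrist_force'].round(1))
                                                                            ^^^^^^^^^^^^^^^^
AttributeError: 'float' object has no attribute 'round'
```

drive_tool:
  steps:
    - [[60,-0.16,0.04,-0.4,0,0,0],[60,0,0,-0.6,0,0,0],[60,0,0,-0.6,0,0,0],[60,0,0,-0.6,0,0,0],[60,0,0,-0.6,0,0,0],[60,0,0,-0.5,0,0,0],[60,0,0,-0.5,0,0,0],[60,0,0,-0.4,0,0,0],[60,0,0,0,0,0,0],[20,0,0,0,0,0,0],[20,0,0,0,0,0,0],[20,0,0,0,0,0,0],[20,0,0,0,0,0,0],[20,0,0,0,0,0,0],[20,0,0,0,0,0,0],[20,0,0,0,0,0,0],[20,0,0,0,0,0,0]]

```text
t: 3.45
ee_pos: [637.4, 166.4, 72.6]
ee_rot: [0.001, 0.815, 0.579, 0.001]
wrist_force: [0.5, -0.4, 4.0]
width: 26.1
```

drive_tool:
  steps:
    - [[20,0,0,0,0,0,0],[20,0,0,0.4,0,0,0],[20,0,0,0.6,0,0,0],[20,0,0,0.8,0,0,0],[20,0,0,1,0,0,0],[20,0,0,1,0,0,0],[20,0,0,0.8,0,0,0],[20,0,0,0,0,0,0]]

```text
t: 4.12
ee_pos: [639.6, 166.9, 193.3]
ee_rot: [0.002, 0.815, 0.579, 0.005]
wrist_force: [0.3, 0.3, 0.6]
width: 26.2
```

```bash
sed -i "s/s\['width'\].round(1)/s['width']/" h.py
python3 -c "
from h import *
wrist('blue','b2',True)
a=cv2.imread('pics/b2wrist.png');b=cv2.imread('pics/b2side.png')
cv2.imwrite('pics/b2.png',cv2.resize(np.vstack([a,b]),(480,600)))"
```

```text
wrist blue [   0  218   56  104 3610] zt 37.0 mean [ 631.1 -121.8   36.2] mid [ 629.5 -135.5   36. ] [69. 53.  6.] off/25 [ -0.34 -11.55  -6.28]
wrist blue [ 284  250   67   82 4432] zt 195.7 mean [638.5 168.2 194.8] mid [639.6 167.7 194.2] [28. 27.  5.] off/25 [-0.04  0.05  0.06]
side blue [   96     0   222    82 13785] zt -31.7 mean [ 6.2770e+02  1.8817e+03 -3.0000e-01] mid [ 746.5 1087.1  129.5] [ 646. 1874.  330.] off/25 [-0.43 68.6  -7.63]
side blue [ 404  246   84   75 4396] zt 38.2 mean [ 605.  -173.6   37.3] mid [ 613.3 -164.9   37.2] [102. 101.   6.] off/25 [ -1.34 -13.61  -6.13]
side blue [508 348  12  11  67] zt 19.7 mean [ 612.1 -275.1   18.4] mid [ 612.7 -275.1   18.5] [12. 12.  3.] off/25 [ -1.05 -17.67  -6.88]
4.2167 [636.8 166.4 187.8] [0.001 0.815 0.579 0.001] 26.295186567669912 [-0.8 -0.  -1.3]
```

View pics/b2.png

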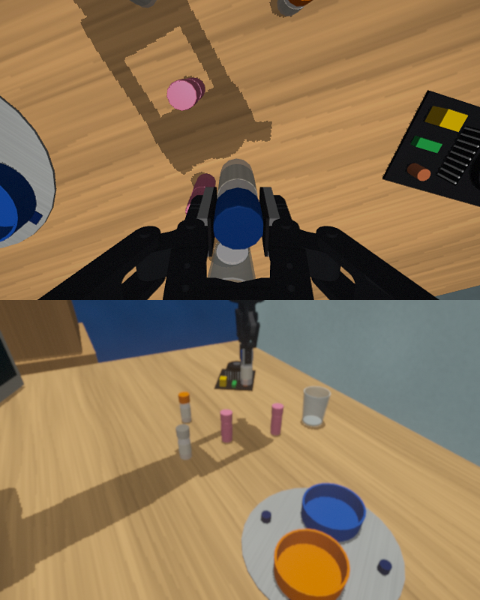

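The blue vial hangs upright between the pads at (238,220). Both pinks, white and orange are still standing. Now carrying it to the blue cup at (614,-164).

drive_tool:
  steps:
    - [[20,-0.05,-0.3,0,0,0,0],[20,-0.05,-0.6,0,0,0,0],[20,-0.05,-0.8,0,0,0,0],[20,-0.05,-0.9,0,0,0,0],[20,-0.05,-0.9,0,0,0,0],[20,-0.05,-0.9,0,0,0,0],[20,-0.05,-0.9,0,0,0,0],[20,-0.05,-0.9,0,0,0,0],[20,-0.05,-0.9,0,0,0,0],[20,-0.05,-0.9,0,0,0,0],[20,-0.05,-0.9,0,0,0,0],[20,-0.05,-0.9,0,0,0,0],[20,-0.05,-0.9,0,0,0,0],[20,-0.05,-0.9,0,0,0,0],[20,-0.05,-0.8,0,0,0,0],[20,-0.05,-0.5,0,0,0,0],[20,-0.1,-0.3,0,0,0,0],[20,0,0,0,0,0,0],[20,0,0,0,0,0,0]]

```text
t: 5.8
ee_pos: [613.1, -163.6, 185.5]
ee_rot: [-0.001, 0.815, 0.579, -0.0]
wrist_force: [-0.6, 0.1, -0.4]
width: 26.1
```

```bash
python3 -c "
from h import *
wrist('blue','b3',True)
print(r.get_state()['joints'].round(2))
a=cv2.imread('pics/b3wrist.png');b=cv2.imread('pics/b3side.png')
cv2.imwrite('pics/b3.png',cv2.resize(np.vstack([a,b]),(480,600)))"
```

```text
wrist blue [328  39  22  24 400] zt 18.2 mean [ 514.5 -110.7   17. ] mid [ 514.5 -110.7   17.1] [17. 16.  4.] off/25 [-3.94  2.12 -6.74]
wrist blue [  254   128   127   119 10897] zt 37.2 mean [ 604.5 -160.    36.8] mid [ 612.9 -162.6   73.8] [103. 103.  81.] off/25 [-0.35  0.14 -5.95]
wrist blue [192 216  19  18 259] zt 18.2 mean [ 611.4 -273.3   17.1] mid [ 611.6 -273.6   17.1] [16. 17.  4.] off/25 [-0.07 -4.39 -6.73]
wrist blue [ 284  250   67   82 4429] zt 187.9 mean [ 612.  -162.2  187. ] mid [ 613.1 -162.8  186.5] [27. 28.  5.] off/25 [-0.05  0.05  0.06]
side blue [   96     0   229    82 14245] zt -34.6 mean [ 639.5 1997.5  -19.9] mid [ 756.9 1995.7  -12.5] [668.  39.  52.] off/25 [ 1.04 86.42 -8.23]
side blue [460 164  12  22 142] zt 189.3 mean [ 609.2 -158.5  188.4] mid [ 611.8 -158.7  187.6] [21. 17.  4.] off/25 [-0.17  0.18  0.11]
side blue [ 404  246   84   75 4499] zt 38.1 mean [ 605.3 -173.7   37.1] mid [ 613.5 -164.6   37.1] [102. 101.   6.] off/25 [-0.33 -0.43 -5.94]
side blue [507 348  14  11  99] zt 19.8 mean [ 612.3 -274.9   18.4] mid [ 612.2 -274.9   18.6] [13. 13.  4.] off/25 [-0.05 -4.48 -6.69]
5.9 [ 613.7 -162.7  186. ] [-0.     0.815  0.58  -0.   ] 25.975802707352265 [ 0.2 -0.9 -0.4]
[-0.37  0.3   1.65  0.    1.19 -1.61]
```

View pics/b3.png

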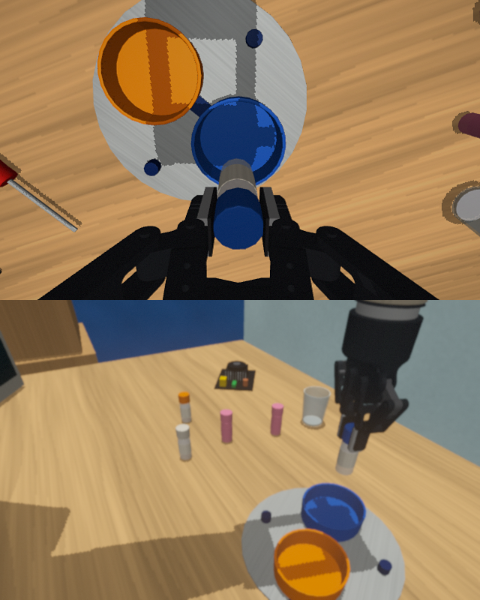

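Vial at (238,220) is directly over the blue cup (centre 613,-163). Lowering it.

drive_tool:
  steps:
    - [[20,0,0,-0.3,0,0,0],[20,0,0,-0.6,0,0,0],[20,0,0,-0.7,0,0,0],[20,0,0,-0.7,0,0,0],[20,0,0,-0.7,0,0,0],[20,0,0,-0.5,0,0,0],[20,0,0,-0.3,0,0,0],[20,0,0,-0.2,0,0,0],[20,0,0,-0.1,0,0,0],[20,0,0,-0.1,0,0,0],[20,0,0,0,0,0,0],[20,0,0,0,0,0,0],[20,0,0,0,0,0,0]]

```text
t: 6.98
ee_pos: [614.5, -164.0, 82.3]
ee_rot: [0.001, 0.815, 0.579, 0.0]
wrist_force: [0.1, 0.9, -1.5]
width: 26.3
```

drive_tool:
  steps:
    - [[20,0,0,-0.06,0,0,0],[20,0,0,0,0,0,0],[20,0,0,0,0,0,0]]

```text
t: 7.23
ee_pos: [614.5, -164.0, 80.6]
ee_rot: [0.001, 0.815, 0.579, 0.001]
wrist_force: [0.4, 0.6, 2.1]
width: 26.6
```

drive_tool:
  steps:
    - [[20,0,0,-0.04,0,0,0],[20,0,0,0,0,0,0],[20,0,0,0,0,0,0]]

```text
t: 7.48
ee_pos: [614.9, -164.1, 80.6]
ee_rot: [0.001, 0.815, 0.579, 0.001]
wrist_force: [-0.6, -0.6, 5.9]
width: 26.3
```

Contact with the floor (5.9 N). Opening slowly and rising.

drive_tool:
  steps:
    - [[34,0,0,0,0,0,0],[40,0,0,0,0,0,0],[48,0,0,0,0,0,0],[55,0,0,0,0,0,0],[60,0,0,0,0,0,0],[60,0,0,0,0,0,0],[60,0,0,0,0,0,0],[60,0,0,0.3,0,0,0],[60,0,0,0.6,0,0,0],[60,0,0,0.8,0,0,0],[60,0,0,0.8,0,0,0],[60,0,0,0.8,0,0,0],[60,0,0,0.7,0,0,0],[60,0,0,0,0,0,0],[60,0,0,0,0,0,0]]

```text
t: 8.73
ee_pos: [614.9, -164.1, 180.7]
ee_rot: [0.002, 0.815, 0.579, 0.001]
wrist_force: [-0.6, 0.0, -0.5]
width: 59.9
```

```bash
python3 -c "
from h import *
wrist('blue','b4',True)
a=cv2.imread('pics/b4wrist.png');b=cv2.imread('pics/b4side.png')
cv2.imwrite('pics/b4.png',cv2.resize(np.vstack([a,b]),(480,600)))"
```

```text
wrist blue [328  34  23  24 421] zt 18.3 mean [ 514.5 -110.7   17.1] mid [ 514.5 -110.9   17.2] [17. 16.  4.] off/25 [-4.02  2.14 -6.54]
wrist blue [  253   125   129   126 12450] zt 82.0 mean [ 613.8 -164.6   82. ] mid [ 614.5 -165.    81.1] [28. 28.  6.] off/25 [-0.04 -0.02 -3.95]
wrist blue [190 215  20  18 265] zt 18.3 mean [ 611.4 -273.3   17.1] mid [ 611.5 -273.4   17.3] [16. 18.  3.] off/25 [-0.14 -4.37 -6.54]
side blue [   96     0   229    82 14236] zt -34.4 mean [ 636.5 1998.   -19.9] mid [ 762.3 1998.9  -13. ] [678.  38.  51.] off/25 [ 0.91 86.47 -7.95]
side blue [ 404  241   84   80 3698] zt 82.9 mean [ 612.9 -168.9   82.9] mid [ 613.6 -168.2   81.9] [24. 23.  6.] off/25 [-0.04 -0.21 -3.84]
side blue [507 348  14  11  93] zt 19.8 mean [ 612.1 -275.1   18.4] mid [ 612.  -275.    18.4] [12. 13.  5.] off/25 [-0.06 -4.46 -6.42]
8.8333 [ 613.1 -163.4  177.6] [-0.001  0.815  0.579 -0.001] 60.28088238387216 [-0.6 -0.1 -0.2]
```

View pics/b4.png

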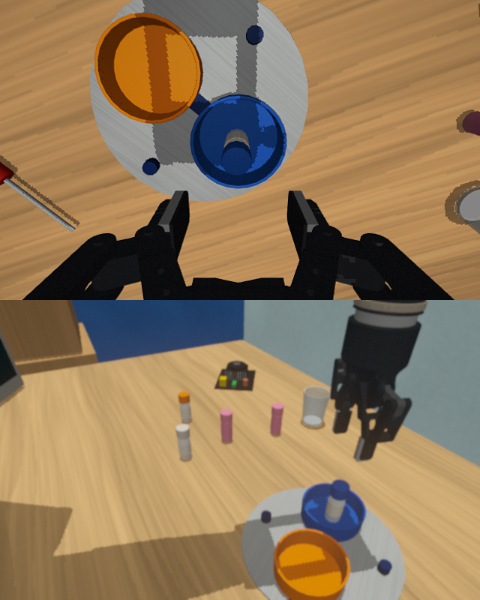

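The blue vial stands upright in the blue cup: side view at (338,500), cap top measured at 82-83 mm against 83 expected. Now to the orange vial.

drive_tool:
  steps:
    - [[60,-0.185,0.86,0,0,0,0],[60,-0.185,0.86,0,0,0,0],[60,-0.185,0.86,0,0,0,0],[60,-0.185,0.86,0,0,0,0],[60,-0.185,0.86,0,0,0,0],[60,-0.185,0.86,0,0,0,0],[60,-0.185,0.86,0,0,0,0],[60,-0.185,0.86,0,0,0,0],[60,-0.185,0.86,0,0,0,0],[60,-0.185,0.86,0,0,0,0],[60,-0.185,0.86,0,0,0,0],[60,-0.185,0.86,0,0,0,0],[60,-0.185,0.86,0,0,0,0],[60,-0.185,0.86,0,0,0,0],[60,-0.185,0.86,0,0,0,0],[60,-0.185,0.86,0,0,0,0],[60,-0.185,0.86,0,0,0,0],[60,-0.185,0.86,0,0,0,0],[60,-0.185,0.86,0,0,0,0],[60,-0.185,0.86,0,0,0,0]]

```text
t: 10.5
ee_pos: [519.7, 266.8, 176.5]
ee_rot: [-0.001, 0.815, 0.579, -0.002]
wrist_force: [-0.1, 0.1, -0.1]
width: 60.1
```

drive_tool:
  steps:
    - [[60,0,0,0,0,0,0],[60,0,0,0,0,0,0]]

```text
t: 10.67
ee_pos: [519.9, 266.7, 176.8]
ee_rot: [-0.0, 0.814, 0.58, -0.002]
wrist_force: [0.4, 0.0, 0.6]
width: 59.7
```

```bash
python3 -c "
from h import *
wrist('orange','o1')"
```

```text
wrist orange [ 299  195   40   38 1192] zt 75.1 mean [520. 268.  74.] mid [520.4 267.8  73.8] [27. 28.  4.] off/25 [ 0.01  0.05 -4.11]
10.7167 [520.3 265.9 177.1] [-0.     0.815  0.58  -0.002] 59.95189847949225 [-0.4 -0.2 -0.3]
```

drive_tool:
  steps:
    - [[60,0,0.05,-0.4,0,0,0],[60,0,0,-0.6,0,0,0],[60,0,0,-0.6,0,0,0],[60,0,0,-0.6,0,0,0],[60,0,0,-0.6,0,0,0],[60,0,0,-0.6,0,0,0],[60,0,0,-0.5,0,0,0],[60,0,0,-0.4,0,0,0],[60,0,0,0,0,0,0],[20,0,0,0,0,0,0],[20,0,0,0,0,0,0],[20,0,0,0,0,0,0],[20,0,0,0,0,0,0],[20,0,0,0,0,0,0],[20,0,0,0,0,0,0],[20,0,0,0,0,0,0],[20,0,0,0,0,0,0]]

```text
t: 12.13
ee_pos: [522.3, 268.0, 72.5]
ee_rot: [0.0, 0.815, 0.579, 0.001]
wrist_force: [-0.2, 0.9, 5.5]
width: 26.3
```

drive_tool:
  steps:
    - [[20,0,0,0,0,0,0],[20,0,0,0.4,0,0,0],[20,0,0,0.6,0,0,0],[20,0,0,0.8,0,0,0],[20,0,0,1,0,0,0],[20,0,0,1,0,0,0],[20,0,0,0.8,0,0,0],[20,0,0,0,0,0,0],[20,0,0,0,0,0,0]]

```text
t: 12.88
ee_pos: [521.9, 267.8, 187.6]
ee_rot: [0.0, 0.815, 0.579, 0.001]
wrist_force: [-0.2, -0.2, -1.7]
width: 26.3
```

```bash
python3 -c "
from h import *
wrist('orange','o2',True)"
```

```text
wrist orange [ 284  246   67   83 3702] zt 190.1 mean [519.4 269.5 189.2] mid [520.3 269.2 188.5] [28. 27.  5.] off/25 [-0.1   0.07  0.06]
side orange [ 366  305  100   95 7805] zt 38.4 mean [ 511.6 -229.6   37.6] mid [ 514.7 -223.5   37.4] [103. 102.   6.] off/25 [ -0.36 -19.88  -5.93]
12.9833 [520.  267.1 184.6] [-0.     0.815  0.579 -0.002] 26.121890877632115 [ 0.1  1.1 -1.1]
```

drive_tool:
  steps:
    - [[20,0,-0.3,0,0,0,0],[20,0,-0.6,0,0,0,0],[20,0,-0.9,0,0,0,0],[20,0,-0.9,0,0,0,0],[20,0,-0.9,0,0,0,0],[20,0,-0.9,0,0,0,0],[20,0,-0.9,0,0,0,0],[20,0,-0.9,0,0,0,0],[20,0,-0.9,0,0,0,0],[20,0,-0.9,0,0,0,0],[20,0,-0.9,0,0,0,0],[20,0,-0.9,0,0,0,0]]

```text
t: 13.98
ee_pos: [519.9, 17.8, 185.0]
ee_rot: [-0.001, 0.815, 0.579, -0.001]
wrist_force: [-0.7, -0.4, 0.5]
width: 26.1
```

drive_tool:
  steps:
    - [[20,0,-0.9,0,0,0,0],[20,-0.05,-0.9,0,0,0,0],[20,-0.05,-0.9,0,0,0,0],[20,-0.05,-0.9,0,0,0,0],[20,-0.05,-0.9,0,0,0,0],[20,-0.05,-0.9,0,0,0,0],[20,0,-0.9,0,0,0,0],[20,0,-0.9,0,0,0,0],[20,0,-0.9,0,0,0,0],[20,0,-0.9,0,0,0,0],[20,0,-0.5,0,0,0,0],[20,0,-0.2,0,0,0,0],[20,0,0,0,0,0,0],[20,0,0,0,0,0,0]]

```text
t: 15.15
ee_pos: [514.5, -221.9, 185.7]
ee_rot: [-0.001, 0.815, 0.579, -0.0]
wrist_force: [0.2, 0.9, 0.2]
width: 26.9
```

```bash
python3 -c "
from h import *
wrist('orange','o3',True)
a=cv2.imread('pics/o3wrist.png');b=cv2.imread('pics/o3side.png')
cv2.imwrite('pics/o3.png',cv2.resize(np.vstack([a,b]),(480,600)))"
```

```text
wrist orange [ 253  129  126  117 9387] zt 37.3 mean [ 504.4 -217.6   37.2] mid [ 513.1 -221.9   89.1] [102. 103. 111.] off/25 [-0.4   0.17 -5.94]
wrist orange [ 284  246   67   83 3846] zt 188.2 mean [ 511.9 -220.3  187.3] mid [ 512.9 -220.5  186.9] [28. 27.  5.] off/25 [-0.1   0.07  0.06]
side orange [421 225  20  38 506] zt 189.4 mean [ 508.9 -217.1  189.1] mid [ 511.3 -219.1  199.2] [26. 26. 27.] off/25 [-0.23  0.18  0.13]
side orange [ 366  305  100   95 7538] zt 38.4 mean [ 512.1 -229.7   37.6] mid [ 514.7 -223.6   37.6] [103. 102.   6.] off/25 [-0.1  -0.33 -5.93]
15.25 [ 514.8 -221.3  185.9] [-0.001  0.815  0.58  -0.   ] 26.00498608447261 [ 0.1 -0.1 -0.6]
```

View pics/o3.png

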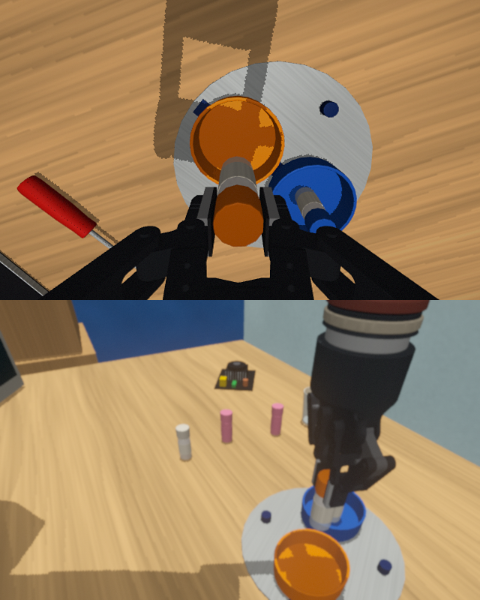

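The orange vial is held upright over the orange cup (238,140), and the blue vial is standing, clear of the fingers. Lowering.

drive_tool:
  steps:
    - [[20,0,0,-0.3,0,0,0],[20,0,0,-0.6,0,0,0],[20,0,0,-0.7,0,0,0],[20,0,0,-0.7,0,0,0],[20,0,0,-0.7,0,0,0],[20,0,0,-0.5,0,0,0],[20,0,0,-0.3,0,0,0],[20,0,0,-0.2,0,0,0],[20,0,0,-0.1,0,0,0],[20,0,0,-0.1,0,0,0],[20,0,0,-0.06,0,0,0],[20,0,0,0,0,0,0],[20,0,0,0,0,0,0]]

```text
t: 16.33
ee_pos: [515.7, -222.8, 80.6]
ee_rot: [0.001, 0.815, 0.579, 0.0]
wrist_force: [1.1, 0.6, 0.0]
width: 26.8
```

drive_tool:
  steps:
    - [[20,0,0,-0.04,0,0,0],[20,0,0,0,0,0,0],[20,0,0,0,0,0,0]]

```text
t: 16.58
ee_pos: [516.1, -223.0, 80.5]
ee_rot: [0.001, 0.815, 0.579, 0.0]
wrist_force: [-1.4, 0.7, 5.3]
width: 26.4
```

Contact at the same height as before (5.3 N). Releasing and rising.

drive_tool:
  steps:
    - [[34,0,0,0,0,0,0],[40,0,0,0,0,0,0],[48,0,0,0,0,0,0],[55,0,0,0,0,0,0],[60,0,0,0,0,0,0],[60,0,0,0,0,0,0],[60,0,0,0,0,0,0],[60,0,0,0.3,0,0,0],[60,0,0,0.6,0,0,0],[60,0,0,0.8,0,0,0],[60,0,0,0.8,0,0,0],[60,0,0,0.8,0,0,0],[60,0,0,0.8,0,0,0],[60,0,0,0.8,0,0,0],[60,0,0,0.8,0,0,0],[60,0,0,0,0,0,0],[60,0,0,0,0,0,0]]

```text
t: 18.0
ee_pos: [516.1, -223.0, 223.3]
ee_rot: [0.002, 0.815, 0.579, 0.001]
wrist_force: [-0.1, 0.2, -0.7]
width: 59.9
```

```bash
python3 -c "
from h import *
wrist('orange','o4',True); wrist('blue','o5')
s,im,d=cam('scene'); W=world_pts('scene',d)
m=(W[...,2]>66)&(W[...,2]<90)&(d>0)&(W[...,0]>100)&(W[...,0]<950)&(abs(W[...,1])<900)
k,l,st,ce=cv2.connectedComponentsWithStats(m.astype(np.uint8))
for i in range(1,k):
    if st[i,4]>20: print('tall',ce[i].round(),st[i,4],W[l==i].mean(0).round(),im[l==i].mean(0).round())
a=cv2.imread('pics/o4wrist.png');b=im[:,:,::-1]
cv2.imwrite('pics/o4.png',cv2.resize(np.vstack([a,b]),(480,600)))"
```

```text
wrist orange [ 261  121  112  110 8043] zt 82.2 mean [ 513.7 -222.8   82. ] mid [ 514.1 -223.    81.8] [27. 27.  5.] off/25 [-0.09  0.01 -5.65]
side orange [ 366  305  100   95 6954] zt 83.0 mean [ 514.5 -225.2   83. ] mid [ 515.8 -224.2   82.2] [28. 27.  6.] off/25 [-0.02 -0.11 -5.54]
18.1 [ 514.5 -222.1  220.4] [-0.001  0.815  0.579 -0.   ] 59.91103368359973 [-0.2  0.7 -0. ]
wrist blue [264 129  19  19 158] zt 4.8 mean [ 465.3 -250.1    3.8] mid [ 465.2 -250.     3.7] [14. 20.  4.] off/25 [-1.97 -1.12 -8.66]
wrist blue [420 132  18  18 247] zt 18.3 mean [ 514.1 -111.2   17.1] mid [ 514.  -111.    17.2] [16. 16.  4.] off/25 [-0.01  4.44 -8.13]
wrist blue [ 353  198  107  100 6442] zt 38.5 mean [ 600.8 -159.7   47.8] mid [ 587.  -162.5  130.6] [149. 103. 192.] off/25 [ 3.45  2.49 -6.9 ]
wrist blue [293 270  16  14 170] zt 18.1 mean [ 611.1 -273.6   17.1] mid [ 611.4 -273.7   17. ] [16. 16.  4.] off/25 [ 3.87 -2.06 -8.13]
18.15 [ 514.1 -221.9  219.7] [-0.001  0.815  0.579 -0.001] 59.97194763272318 [-0.3 -0.4 -0.1]
tall [219.  98.] 193 [ 520. -218.   78.] [87. 47. 24.]
tall [201. 137.] 239 [ 620. -160.   79.] [23. 44. 86.]
tall [388. 155.] 197 [468. 126.  74.] [123. 122. 116.]
tall [359. 198.] 255 [575. 139.  74.] [129.  80.  97.]
tall [295. 241.] 317 [693. 108.  74.] [132.  83. 100.]
tall [232. 298.] 1118 [805. 100.  78.] [112. 108. 102.]
```

View pics/o4.png

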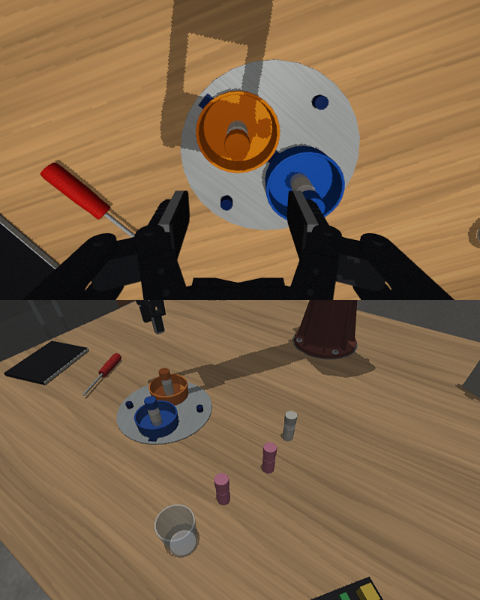

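Both vials stand upright in the cups of their own colour: orange at (168,380), blue at (153,410) in the lower picture. White and both pinks are unmoved to within 1 mm. The gripper is clear, so I'm handing in.

```bash
python3 -c "
from plant import r
print(r.sign_off())"
```

```text
the job is handed in; nothing more can be done
None
```

I stood the blue-capped vial upright in the blue cup, then the orange-capped vial upright in the orange cup, and handed the job in at about 18 s of the 58 s allowed.

- **Placement:** the last looks put both cap tops at 82–83 mm, against 83 mm expected for a vial standing on a cup floor. Each cap was within a few mm of its cup centre.
- **Bystanders:** the white vial and the two pink look-alikes are where they started, to about 1 mm. The gripper was open and about 115 mm above the vials at hand-in.
- **Forces:** the highest wrist force I read was about 6 N, when setting the vials down.
- **Disagreements:** the cameras differed by up to about 5 mm on positions. The gripper read about 26 mm on the 28 mm caps, but both vials lifted and held upright.

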